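Torque wrench out of a drawer that only half opens

TASK

Fetch the torque wrench from the top drawer of the steel tool chest: pull the drawer out as far as its stop, then, since the wrench is still too long to come straight up, raise its handle over the drawer front and draw it out at a slant, head last, without forcing it against the chest. Leave the drawer open, the other two tools lying in it and the things on the bench where they are. Finish holding the wrench still in the gripper, roughly level and all of it a good hand's breadth higher than the chest's top; it is not put down.

Things in the scene. Friction and masses are not known exactly. Their poses are not given: they have to be found in the camera images.
- chest: Grey steel two-drawer tool chest fixed on the bench, 430 wide (its y), 365 deep (its x), 165 high. Origin: middle of its front face, on the bench. Its x axis points from the front face into the chest, away from the robot; y along the front; z up. Only the top drawer opens; the lower one stays shut and has a like pull, its bar 52 above the bench and 57 in front of x = 0.
- plate_edge (a point): Middle of the lower front edge of the chest's top plate, at x = 0 and 157 above the bench (the plate is 8 thick). With the drawer at its stop the opening runs 165 from the drawer front to this edge. A shallow dish 110 across and 22 high is fixed on the plate, 260 behind the edge.
- top_drawer (a joint): Travel of the top drawer towards the chest's -x, in m: 0 shut, 0.165 at its stop (starts 0.085 to 0.11 open). About 3 N of friction; it stays where it is left. Two thin dividers 35 high run front to back, 66.5 either side of the middle, making three lanes about 130 wide; one tool lies lengthwise in each, which tool in which lane varies.
- drawer_bar (a point): Middle of the top drawer's pull: a horizontal aluminium bar 10 thick, 140 long along the chest's y, 42 in front of the drawer front (clear gap behind it 37), 137 above the bench. Moves with the drawer.
- drawer_floor (a point): On the top drawer's rubber-covered floor, 95 above the bench, at the middle of the inner face of the drawer front; axes as the chest's. At chest x = 0 when shut; moves with the drawer. The inside is 345 long (x) and 396 wide, side and back walls 45 high.
- drawer_rim (a point): Middle of the top edge of the drawer front (15 thick), 60 above the drawer's floor and 155 above the bench. Moves with the drawer.
- torque_wrench: Bare steel torque wrench, 280 long, 0.27 to 0.5 kg, lying level in its lane front to back, knurled handle towards the drawer front, ratchet head to the rear. Origin on its axis in the handle, 60 from the butt; x along the wrench towards the head, z up. Its axis lies 15 above the drawer floor. With the drawer at its stop the butt lies some 5 to 50 behind the drawer front.
- wrench_butt (a point): Centre of the wrench's handle end, on its axis (x = -60 in its frame). From the butt: handle 30 thick to 115, sleeve 22 thick to 145, tube 17 thick to 245, then the head. Centre of mass about 118 from the butt.
- wrench_tube (a point): Point on the axis in the wrench's tube, 190 from the butt (x = 130 in its frame). The head's centre is 75 farther on; the head is round and flat, 30 across and 18 thick, with a small square drive below that reaches 15 under the axis.
- pedal_spanner: Flat steel pedal spanner, 256 long, 7 thick, with an open jaw at the far end, in another lane of the drawer; origin 60 from its near end, 4 above the drawer floor.
- screwdriver: Screwdriver with a black handle 26 thick and a bare steel blade, 242 long, in another lane of the drawer; origin 60 from its near end, 13 above the drawer floor.
- cassette: Steel sprocket cassette lying on the bench, 96 across, 30 high; origin under its centre.
- front_hub: Aluminium wheel hub standing on end on the bench, 44 across, 108 high; origin under its centre.
- spray_bottle: Yellow bottle with a red cap standing on the bench, 68 across, 200 high; origin under its centre.
- bearing_cup: Small dark steel ring lying on the bench, 48 across, 18 high; origin under its centre.
- grease_jar: White jar standing on the bench, 72 across, 62 high; origin under its centre.
- pedal: Black bicycle pedal lying on the bench before the chest, 90 by 60 with a 45 spindle, 22 high; origin under its centre.
Things that resemble listed ones, but are neither listed nor needed, are in the scene too. Several things have the shape of the screwdriver; the one meant has the colours described above.

How it is judged:
On the way, in this order (a step that is already met when the one before it is completed fails the run):
1. the top drawer is pulled out to its stop (within 10 mm) (value of joint top_drawer above 0.155 m), for 0.2 s.
2. the wrench slants through the opening: its butt is above the drawer front's rim, its axis slopes down towards the head, and its head is still behind the front edge of the chest's top plate (height (world z) of wrench_butt above 0.155 m and angle between torque_wrench's own x axis and vertical above 1.62 rad and x of wrench_tube in the frame of chest above -0.06 m), for 0.05 s.
At the end, for the whole second after the job is handed in: Wrench gripped (over 2 N) and still (under 0.05 m/s, 0.3 rad/s), within 0.5 rad of level, butt and tube point at least 60 mm above the chest's top (225 mm above the bench), not touching the chest; drawer still open by 120 mm or more, spanner and screwdriver still lying in it (height (world z) of each of wrench_butt, wrench_tube above 0.225 m and angle between torque_wrench's own x axis and vertical between 1.07 and 2.07 rad and contact force between torque_wrench and the fingers above 2 N and contact force between torque_wrench and chest below 0.2 N and linear speed of torque_wrench below 0.05 m/s and angular speed of torque_wrench below 0.3 rad/s and value of joint top_drawer above 0.12 m and z of each of pedal_spanner, screwdriver in the frame of drawer_floor below 0.04 m); the arm keeps its last pose, push and grip.
It fails at once if the wrench is forced: pressed on the chest or drawer with more than 40 N (contact force between torque_wrench and chest above 40 N).
It fails at once if the pedal spanner or the screwdriver is lifted out of its lane (over 40 mm above the drawer floor) (z of any of pedal_spanner, screwdriver in the frame of drawer_floor above 0.04 m).
It fails at once if a thing on the bench is moved by more than 40 mm (distance of any of cassette, front_hub, spray_bottle, bearing_cup, grease_jar, pedal from where it was at the start of the episode above 0.04 m).
It also fails if it takes over 51 s, if anything falls off the work surface, if the arm or the gripper's body presses on something with over 40 N, if the wrist force passes 120 N, or if a joint passes its speed limit or range.

ROBOT

A 7-joint arm with a two-finger parallel gripper is mounted at the origin on the work surface. World frame = base frame: x ahead of the robot, y to its left, z up, the work surface at z = 0. Lengths are in m, angles in rad, forces in N, time in s.
With the tool pointing down it reaches from about 0.4 to 0.85 m from the base axis. Payload 4.5 kg.
Tool frame: the origin (TCP) lies where the fingers leave the gripper's body, on its centre line; the fingertips stand 64 mm ahead of it and the grasp point (between the pads) lies 45 mm ahead of it; z points along the fingers, y is the line along which they close (so a half turn about z gives the same grasp; the last joint's range is limited). The gripper opens to 88 mm and grips with 3 to 60 N. Pads are 18 mm wide; open, the fingers measure 123 mm over their backs; the gripper's body (75 mm by 187 mm) begins 45 mm behind the grasp point.
Start: joints at [1.172, 0.689, -0.195, 1.565, 0.157, 0.902, -0.215], TCP at [0.262, -0.567, 0.303] pointing down, gripper open.
Joint ranges: [-3.01, 3.01], [-0.46, 2.08], [-1.47, 1.51], [0.13, 2.56], [-1, 4.14], [0.04, 2.09], [-2.66, 2.66]. Speed limits (rad/s): [2.57, 2.57, 3.14, 3.14, 3.14, 3.14, 3.14].

INTERFACE

Orientations are given as a unit quaternion [x, y, z, w].
In Python, from plant import r gives the robot as it stands.
- The arm moves only by the tool play_rows, never from a script. Its arguments are lists of equal length, an entry for each row: "translation": the shift along the tool's x, y, z in m, a list of three; "delta_rot": the turn, a rotation vector about the tool's x, y, z in degrees, a list of three; "grip": the opening, from -1 (shut) to 1 (fully open). In form: {"translation": [[x, y, z], ...], "delta_rot": [[rx, ry, rz], ...], "grip": [grip, ...]}. A call has 1 to 20 rows; each row shifts and turns the commanded pose from where the row before left it, along the tool's axes as they then stand; what a row does not reach is not made up. A row lasts 1/8 s, in which the tool goes at most 62.5 mm and 10.7 degrees, less where a joint would pass 70% of its speed; a pose out of reach is approached as far as the arm can. A call with a gripper value outside its range is refused whole. The fingers move at their own pace and stop on an object; "squeeze" is the grip in N (left out, the last holds). Time passes only in rows, so rows that do not move let the fingers close. It gives the time, the measured TCP pose, the force, the opening and the grip force at its end, in the units of the state.
- r.get_state(): the state, without advancing time (a new reading comes with each control period).
- r.snapshot(name): name is "scene" or "top" or "wrist"; returns the picture (420x560x3 uint8, blue, green, red); there is no depth.
- r.get_calibration(name): a dict with "intrinsics" (3x3 intrinsics, pixels), "eye" and "rotation" of the camera in the world. Camera axes: x right, y up, looking along -z (the intrinsics and any distortion apply to the point x, -y, -z); pixel columns grow to the right and rows downward; lengths in m; the calibration is good to about 2 mm. A picture is of the moment at which its call begins: read the wrist's pose just before it. get_calibration takes no time and is no camera call; for the wrist camera it gives the pose at the moment of the call.
- r.finish_job(): hands the job in; it is judged then, once.
Trained networks look in the newest picture that a camera, given by its name, has taken for a name from the list of things; names that differ only in an ending like _2 or _b are one class to them, and where a whole thing is asked for, a point or a joint stands for the part that bears it (a point fixed in the world has none). Each returns a list of dicts, best first, with "confidence" (0 to 1); they miss things now and then, are a little off and sometimes report something else, mostly with a low value. They report only what shows in the picture. A call takes as long as a camera call. They do not tell look-alikes from the thing itself.
- r.look_for(camera, target): "point" ([x, y, z] in m, in world coordinates, good to about 4 mm: the middle of the surface that is visible of it).
- r.silhouettes(camera, target): "pixels" (420x560 bool, what is visible of it).
The state is a dict: "clock": time; "q": joint angles; "qd": joint speeds; "joint_torque": joint torques, N m; "tool_pos": TCP position; "eef_rot": TCP orientation; "contact_force": force on the tool from outside, world axes, zero at the start; "moment": the same for the moment, N m; "opening": opening from 0.0 (shut) to 1.0 (fully open); "finger_force": force on a finger pad.
Only numpy, scipy, OpenCV 4.12 (cv2) and the standard library are available. Lean on these libraries where they do the work, as an engineer would, in place of code of your own. Each camera call takes 0.05 s, during which the arm holds its last target. There are 200 camera calls.

## Working session

There is one attempt and no reset: what is moved stays moved. The work goes in short steps, Python scripts to look and compute and a tool call to move; the robot and the scene stay as the last step left them, time stands still between calls to the robot, and variables do not carry over. Pictures are saved under pics/ and viewed, at most 10 in all, crops included, and the job is handed in when it is done.

Besides the shell and the picture viewer there is one more tool, called after "Request:" as name(argument=value, ...), one argument or row to a line, values as JSON. play_rows: Moves the arm, as the interface text tells. Its arguments: {"type":"object","properties":{"translation":{"type":"array","items":{"type":"array","items":{"type":"number"}}},"delta_rot":{"type":"array","items":{"type":"array","items":{"type":"number"}}},"grip":{"type":"array","items":{"type":"number"}},"squeeze":{"type":"number"}},"required":["translation","delta_rot","grip"]}

```bash
ls; mkdir -p pics; python3 - <<'E'
from plant import r
import cv2,numpy as np
s=r.get_state();print(s)
a=r.snapshot("scene");b=r.snapshot("top")
cv2.imwrite("pics/scene.png",a);cv2.imwrite("pics/top.png",b)
for c in("scene","top"):
    print(c,r.get_calibration(c))
    for t in("torque_wrench","wrench_butt","wrench_tube","drawer_bar","drawer_rim","plate_edge","pedal_spanner","screwdriver","chest"):
        print(t,[(np.round(d["point"],3),round(d["confidence"],2)) for d in r.look_for(c,t)][:3])
E
```

```text
pics
{'clock': 0.0, 'q': array([ 1.17180219,  0.6899807 , -0.19450279,  1.56636698,  0.15730514,
        0.90248574, -0.21510866]), 'qd': array([-2.79551833e-04,  7.38178278e-04,  3.60397447e-04, -8.71959333e-04,
        9.13966768e-04,  1.53796086e-04, -4.47884222e-05]), 'joint_torque': array([ 5.53129485e-04, -5.27567196e+01, -1.26675155e+00, -1.53429329e+01,
       -5.26884897e-02,  6.63455750e-03,  1.56305373e-04]), 'tool_pos': array([ 0.26186719, -0.56691768,  0.30190557]), 'eef_rot': array([ 9.76669113e-01,  2.14747733e-01, -2.68722531e-04, -8.84674905e-04]), 'contact_force': array([ 0.50158517, -0.37735537,  0.57086155]), 'moment': array([ 0.0142481 , -0.02801857,  0.03172915]), 'finger_force': 0.0, 'opening': 1.0004161758218415}
scene {'intrinsics': array([[383.91396169,   0.        , 280.86960353],
       [  0.        , 383.91396169, 215.9564442 ],
       [  0.        ,   0.        ,   1.        ]]), 'eye': array([ 1.07578258, -0.4921985 ,  1.00532435]), 'rotation': array([0.32119332, 0.1385223 , 0.3861706 , 0.85353306])}
torque_wrench []
wrench_butt [(array([0.49 , 0.313, 0
[... 775 characters left out ...]
 [(array([0.621, 0.084, 0.121]), 0.55), (array([ 0.585, -0.064,  0.092]), 0.19)]
wrench_butt [(array([0.629, 0.087, 0.124]), 0.67)]
wrench_tube [(array([0.627, 0.086, 0.121]), 0.73), (array([ 0.771, -0.058,  0.168]), 0.68)]
drawer_bar [(array([ 0.582, -0.063,  0.095]), 0.91)]
drawer_rim [(array([ 0.581, -0.065,  0.093]), 0.68), (array([ 0.619, -0.04 ,  0.121]), 0.17)]
plate_edge [(array([ 0.77 , -0.057,  0.17 ]), 0.72)]
pedal_spanner [(array([ 0.623, -0.195,  0.104]), 0.77), (array([ 0.584, -0.065,  0.094]), 0.22)]
screwdriver [(array([0.223, 0.421, 0.032]), 0.87), (array([ 0.621, -0.043,  0.123]), 0.79), (array([ 0.274, -0.161,  0.024]), 0.6)]
chest [(array([ 0.775, -0.057,  0.166]), 0.82)]
```

View pics/scene.png

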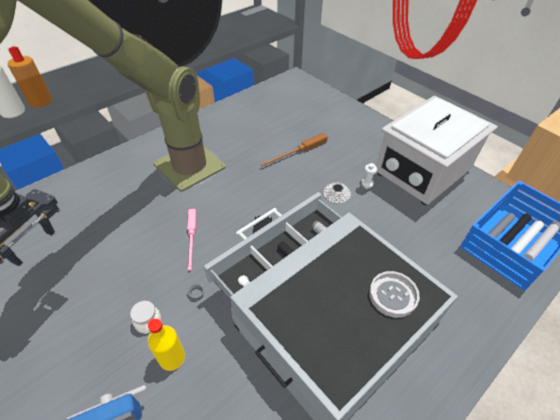

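View pics/top.png

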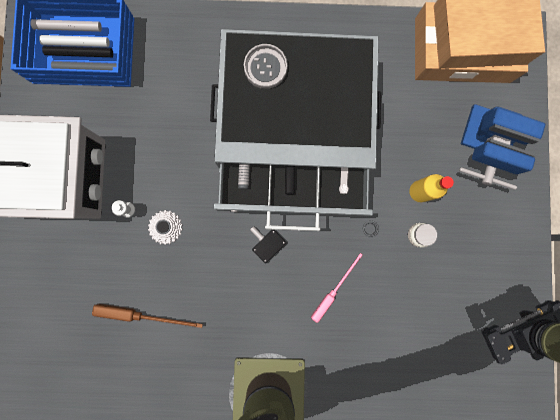

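In both views the wrench (knurled handle) is in the chest's left lane, at top-view pixel (243,175). The black screwdriver is in the middle lane at (290,180) and the spanner is in the right lane at (343,180). The orange (145,316) and pink (340,285) screwdrivers on the bench are decoys, because their colours don't match. I'll confirm with one crop.

```bash
python3 - <<'E'
import cv2
b=cv2.imread("pics/top.png");c=b[130:265,200:400]
cv2.imwrite("pics/crop1.png",cv2.resize(c,None,fx=4,fy=4,interpolation=cv2.INTER_CUBIC))
E
cat > h.py <<'E'
import numpy as np
from scipy.spatial.transform import Rotation as R
def ray(cal,px):
    K=np.array(cal["intrinsics"]);d=np.linalg.inv(K)@[px[0],px[1],1.]
    return np.array(cal["eye"]),R.from_quat(cal["rotation"]).apply([d[0],-d[1],-d[2]])
def onz(cal,px,z):
    e,d=ray(cal,px);return e+d*(z-e[2])/d[2]
def proj(cal,p):
    q=R.from_quat(cal["rotation"]).inv().apply(np.array(p)-cal["eye"]);v=np.array(cal["intrinsics"])@[q[0],-q[1],-q[2]];return v[:2]/v[2]
def tri(obs):
    A=np.zeros((3,3));b=np.zeros(3)
    for cal,px in obs:
        e,d=ray(cal,px);d=d/np.linalg.norm(d);P=np.eye(3)-np.outer(d,d);A+=P;b+=P@e
    return np.linalg.solve(A,b)
E
```

```text
(no output)
```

View pics/crop1.png

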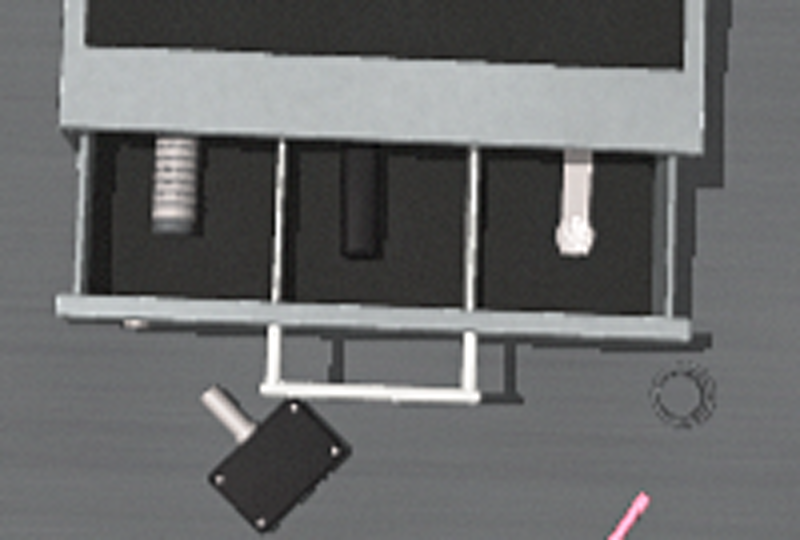

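The crop confirms it: the knurled steel wrench's butt is at top px (244,188), the black screwdriver is in the middle lane, and the flat spanner is on the right. The bar runs from (266,227) to (319,229).

```bash
python3 - <<'E'
from plant import r
from h import *
c=r.get_calibration("top")
for n,p,z in [("plL",(215.5,163),.165),("plR",(375.5,168.2),.165),("rearL",(222,32),.165),("rearR",(378,37),.165),("rimL",(214.3,209),.155),("rimR",(372,214.5),.155),("barL",(266.2,227),.142),("barR",(319.5,229.5),.142),("wA",(244.5,163.8),.125),("butt",(243.8,188),.115)]:
    print(n,onz(c,p,z).round(4))
for t in("drawer_bar","drawer_rim","wrench_butt","chest"):
  for cam in("top","scene"):
    for d in r.silhouettes(cam,t)[:1]:
        m=d["pixels"];ys,xs=np.nonzero(m);print(t,cam,d["confidence"],m.sum(),xs.min(),xs.max(),ys.min(),ys.max())
E
```

```text
plL [0.6476 0.1589 0.165 ]
plR [ 0.646 -0.267  0.165]
rearL [1.0074 0.1545 0.165 ]
rearR [ 1.0081 -0.2707  0.165 ]
rimL [0.526  0.1589 0.155 ]
rimR [ 0.5228 -0.2612  0.155 ]
barL [0.4824 0.02   0.142 ]
barR [ 0.4795 -0.1233  0.142 ]
wA [0.6551 0.0846 0.125 ]
butt [0.5893 0.085  0.115 ]
drawer_bar top 0.7 6937 214 372 162 230
drawer_bar scene 0.69 4893 204 338 192 296
drawer_rim top 0.64 6782 214 372 161 230
drawer_rim scene 0.82 5097 204 339 192 297
wrench_butt top 0.53 266 238 249 163 188
wrench_butt scene 0.4 118 311 324 220 232
chest top 0.66 28644 210 381 28 231
chest scene 0.9 32123 204 456 192 419
```

Request:
play_rows(
  translation=[
    [0.0364,-0.0305,0],
    [0.0364,-0.0305,0],
    [0.0364,-0.0305,0],
    [0.0364,-0.0305,0],
    [0.0364,-0.0305,0],
    [0.0364,-0.0305,0],
    [0.0364,-0.0305,0],
    [0.0364,-0.0305,0],
    [0.0364,-0.0305,0],
    [0.0364,-0.0305,0],
    [0.0364,-0.0305,0],
    [0.0364,-0.0305,0],
    [0,0,0],
    [0,0,0],
    [0,0,0],
    [0,0,0],
  ],
  delta_rot=[
    [0,0,0],
    [0,0,0],
    [0,0,0],
    [0,0,0],
    [0,0,0],
    [0,0,0],
    [0,0,0],
    [0,0,0],
    [0,0,0],
    [0,0,0],
    [0,0,0],
    [0,0,0],
    [0,0,8.3],
    [0,0,8.3],
    [0,0,8.3],
    [0,0,0],
  ],
  grip=[-1,-1,-1,-1,-1,-1,-1,-1,-1,-1,-1,-1,-1,-1,-1,-1],
  squeeze=10,
)

```text
clock: 3.4
tool_pos: [0.5053, -0.0518, 0.3028]
eef_rot: [1.0, -0.0, 0.0, 0.0]
contact_force: [-0.3, 0.6, 0.3]
opening: 0.004
finger_force: 0.0
```

```bash
cat >> h.py <<'E'
def step(s,pos,lean=0.,yaw=0.):
    "tool-frame shift and turn (deg) from state s to TCP pos, tool down, leaned so that tips point to +x by lean deg"
    Rc=R.from_quat(s["eef_rot"]);Rt=R.from_euler('z',yaw,degrees=True)*R.from_euler('y',-lean,degrees=True)*R.from_quat([1,0,0,0])
    return Rc.inv().apply(np.array(pos)-s["tool_pos"]).round(4),np.degrees((Rc.inv()*Rt).as_rotvec()).round(2)
E
python3 - <<'E'
from plant import r
from h import *
import cv2
s=r.get_state();c=r.get_calibration("wrist");cv2.imwrite("pics/w1.png",r.snapshot("wrist"))
print(s["clock"],s["tool_pos"],s["eef_rot"],s["opening"],s["contact_force"]);print(c)
for t in("drawer_bar","wrench_butt","drawer_rim"):
    print(t,[(np.round(d["point"],3),round(d["confidence"],2)) for d in r.look_for("wrist",t)][:3])
for n,p in [("barL",(.482,.02,.137)),("barR",(.48,-.123,.137)),("butt",(.59,.085,.11)),("rimL",(.526,.159,.155)),("plL",(.6476,.159,.165))]: print(n,proj(c,p).round(1))
print(step(s,(.5055,-.052,.18)))
E
```

```text
3.4 [ 0.50527365 -0.05178292  0.3028097 ] [ 9.99999965e-01 -2.45280423e-05  1.31904032e-04  2.27541221e-04] 0.00360256314776077 [-0.28576468  0.55118504  0.26094479]
{'intrinsics': array([[340.37957869,   0.        , 275.30374086],
       [  0.        , 340.37957869, 208.90602238],
       [  0.        ,   0.        ,   1.        ]]), 'eye': array([ 0.57788221, -0.05202242,  0.38534446]), 'rotation': array([ 0.10163951, -0.10066558,  0.70013789, -0.6995304 ])}
drawer_bar [(array([ 0.575, -0.069,  0.096]), 0.6)]
wrench_butt [(array([0.621, 0.082, 0.125]), 0.96), (array([ 0.579, -0.063,  0.093]), 0.2)]
drawer_rim [(array([ 0.58 , -0.072,  0.094]), 0.76)]
barL [182.5 236.8]
barR [365.7 239. ]
butt [95.7 92. ]
rimL [-30.3 186.9]
plL [-100.8  -20.7]
(array([0.0002, 0.0002, 0.1228]), array([ 0.03, -0.02, -0.  ]))
```

View pics/w1.png

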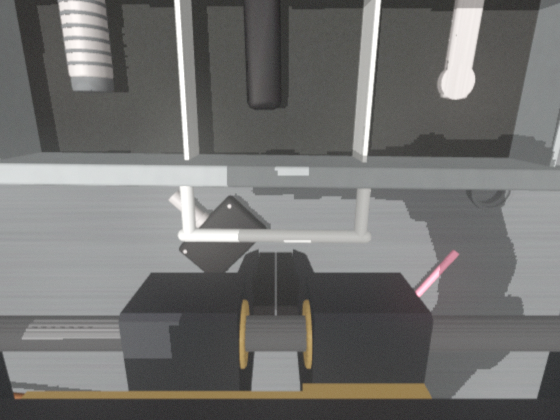

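The wrist view shows the bar from (183,236) to (368,238) and the wrench butt at about (92,88). Both are within 4 px of where my top-view estimates project, so the heights hold. Next I'll hook the closed fingers behind the bar and pull.

Request:
play_rows(
  translation=[
    [0,0,0.04],
    [0,0,0.04],
    [0,0,0.03],
    [0,0,0.012],
    [0,0,0],
    [-0.01,0,0],
    [-0.01,0,0],
    [-0.01,0,0],
    [-0.01,0,0],
    [-0.01,0,0],
    [-0.008,0,0],
    [-0.006,0,0],
    [-0.003,0,0],
    [0,0,0],
  ],
  delta_rot=[
    [0,0,0],
    [0,0,0],
    [0,0,0],
    [0,0,0],
    [0,0,0],
    [0,0,0],
    [0,0,0],
    [0,0,0],
    [0,0,0],
    [0,0,0],
    [0,0,0],
    [0,0,0],
    [0,0,0],
    [0,0,0],
  ],
  grip=[-1,-1,-1,-1,-1,-1,-1,-1,-1,-1,-1,-1,-1,-1],
)

```text
clock: 5.35
tool_pos: [0.4433, -0.0518, 0.1811]
eef_rot: [1.0, -0.001, 0.006, 0.0]
contact_force: [12.6, 1.0, -3.5]
opening: 0.007
finger_force: 5.8
```

Request:
play_rows(
  translation=[
    [-0.003,0,0],
    [-0.002,0,0],
    [0,0,0],
    [0,0,0],
  ],
  delta_rot=[
    [0,0,0],
    [0,0,0],
    [0,0,0],
    [0,0,0],
  ],
  grip=[-1,-1,-1,-1],
)

```text
clock: 5.85
tool_pos: [0.4427, -0.0517, 0.1813]
eef_rot: [1.0, -0.001, 0.011, 0.0]
contact_force: [18.6, 0.1, -9.1]
opening: 0.003
finger_force: 9.3
```

Request:
play_rows(
  translation=[
    [0.01,0,0],
    [0.008,0,0],
    [0,0,-0.03],
    [0,0,-0.045],
    [0,0,-0.045],
    [0.04,-0.05,0],
    [0.04,-0.05,0],
    [0.02,-0.037,0],
    [0,0,0],
  ],
  delta_rot=[
    [0,0,0],
    [0,0,0],
    [0,0,0],
    [0,0,0],
    [0,0,0],
    [0,0,0],
    [0,0,0],
    [0,0,0],
    [0,0,0],
  ],
  grip=[-1,-1,-1,-1,-1,0.2,0.2,0.2,0.2],
)

```text
clock: 6.98
tool_pos: [0.5488, 0.0862, 0.2994]
eef_rot: [1.0, 0.002, -0.002, -0.001]
contact_force: [-0.2, -0.5, -0.7]
opening: 0.438
finger_force: 0.0
```

```bash
python3 - <<'E'
from plant import r
from h import *
import cv2
s=r.get_state();c=r.get_calibration("wrist");cv2.imwrite("pics/w2.png",r.snapshot("wrist"));cv2.imwrite("pics/t2.png",r.snapshot("top"))
a=cv2.imread("pics/t2.png")[130:250,200:400]
cv2.imwrite("pics/t2c.png",cv2.resize(a,None,fx=4,fy=4,interpolation=cv2.INTER_CUBIC))
print(s["clock"],s["tool_pos"],s["eef_rot"],s["opening"],s["contact_force"])
for cam in("wrist","top"):
  for t in("wrench_butt","torque_wrench"):
    for d in r.silhouettes(cam,t)[:1]:
        m=d["pixels"];ys,xs=np.nonzero(m);print(t,cam,d["confidence"],m.sum(),xs.min(),xs.max(),ys.min(),ys.max())
for n,p in [("butt",(.531,.085,.11)),("rimL",(.48,.159,.155)),("plL",(.6476,.159,.165)),("plmid",(.6476,.08,.165))]: print(n,proj(c,p).round(1))
np.savez("c2.npz",eye=c["eye"],rotation=c["rotation"],intrinsics=c["intrinsics"])
E
```

```text
6.975 [0.54875149 0.08617937 0.29943635] [ 9.99996237e-01  2.07297893e-03 -1.72156947e-03 -5.15495835e-04] 0.4376169104846688 [-0.22672725 -0.50932443 -0.70200588]
wrench_butt wrist 0.56 6212 256 297 54 219
torque_wrench wrist 0.85 6081 255 296 54 219
butt [276.2 219.5]
rimL [178.4 302. ]
plL [151.4  60.5]
plmid [285.8  61. ]
```

View pics/w2.png

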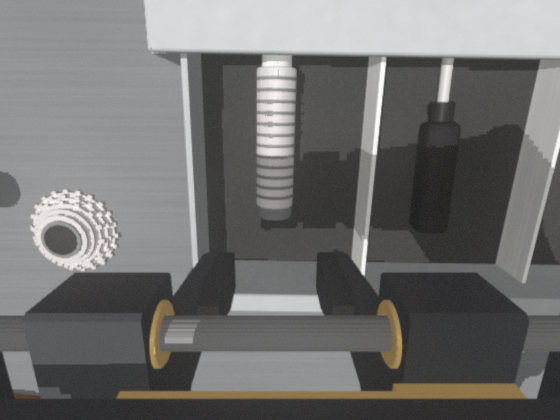

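View pics/t2c.png

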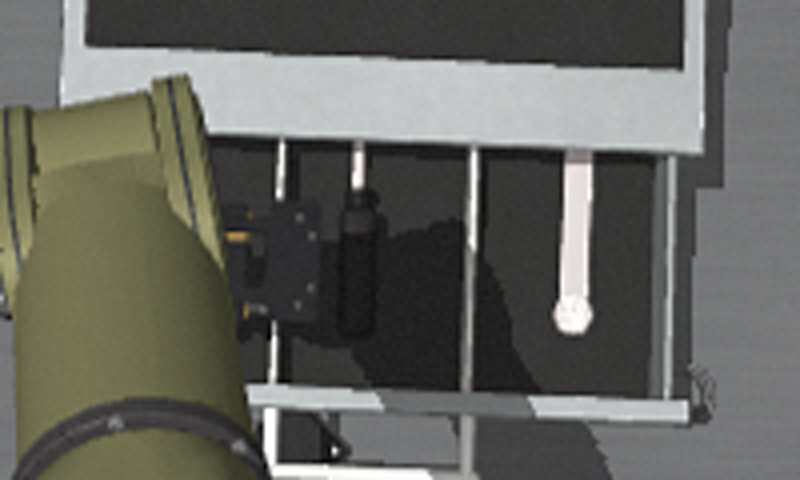

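```bash
python3 - <<'E'
from plant import r
from h import *
c=dict(np.load("c2.npz"))
for n,p,z in [("butt",(275.5,219),.115),("hEnd",(277,68),.125),("sleeveAtEdge",(277,56),.121),("platelow",(285,53),.157),("plateup",(285,53),.165),("divR",(360,272),.095),("wallL",(186,150),.14),("divtop",(379,100),.13),("rimIn",(275,262),.155),("floorIn",(240,262),.095)]: print(n,onz(c,p,z).round(4))
s=r.get_state()
for g in (.615,.62): 
  for z in(.16,.122):
    L=np.radians(18);print(g,z,step(s,(g-.045*np.sin(L),.0845,z+.045*np.cos(L)),18))
E
```

```text
butt [0.5331 0.0856 0.115 ]
hEnd [0.6479 0.085  0.125 ]
sleeveAtEdge [0.6561 0.085  0.121 ]
platelow [0.653  0.0803 0.157 ]
plateup [0.6519 0.0805 0.165 ]
divR [0.4748 0.0067 0.095 ]
wallL [0.5924 0.1489 0.14  ]
divtop [0.6267 0.0131 0.13  ]
rimIn [0.5134 0.0859 0.155 ]
floorIn [0.4846 0.1182 0.095 ]
0.615 0.16 (array([ 0.0526, -0.004 ,  0.0977]), array([ 0.11, 18.09, -0.22]))
0.615 0.122 (array([ 0.0526, -0.004 ,  0.1357]), array([ 0.11, 18.09, -0.22]))
0.62 0.16 (array([ 0.0576, -0.004 ,  0.0977]), array([ 0.11, 18.09, -0.22]))
0.62 0.122 (array([ 0.0576, -0.0041,  0.1357]), array([ 0.11, 18.09, -0.22]))
```

Request:
play_rows(
  translation=[
    [0.0276,0,0],
    [0.0276,0,0],
    [0,0,0],
    [0,0,0],
    [-0.0139,0,0.0428],
    [-0.0139,0,0.0428],
    [0,0,0],
  ],
  delta_rot=[
    [0,0,0],
    [0,0,0],
    [0,9,0],
    [0,9,0],
    [0,0,0],
    [0,0,0],
    [0,0,0],
  ],
  grip=[0.2,0.2,0.2,0.2,0.2,0.2,0.2],
)

```text
clock: 8.15
tool_pos: [0.6024, 0.0813, 0.2079]
eef_rot: [0.988, -0.001, 0.153, 0.001]
contact_force: [0.0, 0.3, 0.0]
opening: 0.603
finger_force: 0.0
```

```bash
python3 - <<'E'
from plant import r
from h import *
s=r.get_state();L=np.radians(18)
print(s["clock"],s["tool_pos"],s["opening"]);print(step(s,(.618-.045*np.sin(L),.0853,.122+.045*np.cos(L)),18,-.3))
E
```

```text
8.15 [0.60235119 0.08130832 0.20790914] 0.6027629037248143
(array([-0.0114, -0.0041,  0.0416]), array([0.07, 0.43, 0.17]))
```

Request:
play_rows(
  translation=[
    [0,-0.004,0],
    [-0.006,0,0.021],
    [-0.0054,0,0.0206],
    [0,0,0],
    [0,0,0],
    [0,0,0],
    [0,0,0],
    [0,0,0],
    [0,0,0],
    [0,0,0],
  ],
  delta_rot=[
    [0,0,0],
    [0,0,0],
    [0,0,0],
    [0,0,0],
    [0,0,0],
    [0,0,0],
    [0,0,0],
    [0,0,0],
    [0,0,0],
    [0,0,0],
  ],
  grip=[0.2,0.2,0.2,0.2,-1,-1,-1,-1,-1,-1],
  squeeze=50,
)

```text
clock: 9.4
tool_pos: [0.6073, 0.0864, 0.1688]
eef_rot: [0.988, -0.001, 0.157, 0.0]
contact_force: [-2.0, -0.9, 7.4]
opening: 0.324
finger_force: 50.0
```

```bash
cat > plan.py <<'E'
from plant import r
from h import *
s=r.get_state();print(s["clock"],s["tool_pos"].round(4),s["opening"],s["finger_force"])
Rc=R.from_quat(s["eef_rot"]);z=Rc.as_matrix()[:,2];lean=np.degrees(np.arctan2(z[0],-z[2]));print("lean",lean)
H=np.array([.813,.0845,.110]) # head end when lying
P=[(.811,.116,0),(.800,.1165,5),(.787,.117,8.5),(.772,.1175,12),(.742,.118,15),(.702,.121,20),(.655,.124,22),(.615,.135,22),(.59,.175,20),(.57,.22,14),(.56,.26,8),(.56,.295,2),(.56,.33,0)]
T0=s["tool_pos"];Rp=Rc;Tp=T0
for x,zz,a in P:
    Ra=R.from_euler('y',a,degrees=True)
    T=np.array([x,H[1],zz])+Ra.apply(T0-H);Rn=Ra*Rc
    print((x,zz,a),"TCP",T.round(3),"shift",Rp.inv().apply(T-Tp).round(4),"turn",np.degrees((Rp.inv()*Rn).as_rotvec()).round(1));Tp,Rp=T,Rn
E
python3 plan.py
```

```text
9.4 [0.6073 0.0864 0.1688] 0.3241196616651354 50.03614962100983
lean 18.122558471876857
(0.811, 0.116, 0) TCP [0.605 0.086 0.175] shift [-0.      0.     -0.0063] turn [0. 0. 0.]
(0.8, 0.1165, 5) TCP [0.6   0.086 0.193] shift [ 0.0008  0.     -0.0189] turn [-0. -5. -0.]
(0.787, 0.117, 8.5) TCP [0.592 0.086 0.206] shift [-0.0049  0.     -0.014 ] turn [-0.  -3.5 -0. ]
(0.772, 0.1175, 12) TCP [0.583 0.086 0.218] shift [-0.0071  0.     -0.0136] turn [-0.  -3.5 -0. ]
(0.742, 0.118, 15) TCP [0.559 0.086 0.228] shift [-0.0233  0.0001 -0.0128] turn [-0. -3. -0.]
(0.702, 0.121, 20) TCP [0.529 0.086 0.247] shift [-0.0287  0.0001 -0.0202] turn [-0. -5. -0.]
(0.655, 0.124, 22) TCP [0.486 0.086 0.256] shift [-0.0428  0.0001 -0.0076] turn [-0. -2. -0.]
(0.615, 0.135, 22) TCP [0.446 0.086 0.267] shift [-0.0407  0.0001 -0.0083] turn [0. 0. 0.]
(0.59, 0.175, 20) TCP [0.417 0.086 0.301] shift [-0.0317  0.0001 -0.032 ] turn [0. 2. 0.]
(0.57, 0.22, 14) TCP [0.385 0.086 0.327] shift [-0.033   0.0001 -0.0251] turn [0. 6. 0.]
(0.56, 0.26, 8) TCP [0.364 0.086 0.347] shift [-0.0187  0.     -0.0214] turn [0. 6. 0.]
(0.56, 0.295, 2) TCP [0.356 0.086 0.361] shift [-0.0054  0.     -0.0153] turn [0. 6. 0.]
(0.56, 0.33, 0) TCP [0.354 0.086 0.389] shift [ 0.0056 -0.     -0.0274] turn [0. 2. 0.]
```

Request:
play_rows(
  translation=[
    [0,0,0],
    [0,0,0],
    [0,0,0],
    [0,0,0],
  ],
  delta_rot=[
    [0,0,0],
    [0,0,0],
    [0,0,0],
    [0,0,0],
  ],
  grip=[0,0,0,0],
)

```text
clock: 9.9
tool_pos: [0.6067, 0.0865, 0.1675]
eef_rot: [0.988, -0.001, 0.156, 0.0]
contact_force: [0.4, -0.7, 0.2]
opening: 0.498
finger_force: 0.0
```

Request:
play_rows(
  translation=[
    [-0.0015,0.001,0.0048],
    [0,0,0],
    [0,0,0],
    [0,0,0],
    [0,0,0],
    [0,0,0],
    [0,0,0],
  ],
  delta_rot=[
    [0,0,0],
    [0,0,0],
    [0,0,0],
    [0,0,0],
    [0,0,0],
    [0,0,0],
    [0,0,0],
  ],
  grip=[0,0,-1,-1,-1,-1,-1],
  squeeze=58,
)

```text
clock: 10.78
tool_pos: [0.6068, 0.0857, 0.1626]
eef_rot: [0.988, -0.001, 0.157, 0.0]
contact_force: [-0.7, 0.7, -0.2]
opening: 0.327
finger_force: 58.0
```

```bash
python3 plan.py
```

```text
10.775 [0.6068 0.0857 0.1626] 0.3273493932485827 57.99056053161621
lean 18.012541275187633
(0.811, 0.116, 0) TCP [0.605 0.086 0.169] shift [-0.      0.     -0.0063] turn [0. 0. 0.]
(0.8, 0.1165, 5) TCP [0.599 0.086 0.187] shift [ 0.0003  0.     -0.0191] turn [-0. -5. -0.]
(0.787, 0.117, 8.5) TCP [0.591 0.086 0.2  ] shift [-0.0053  0.     -0.0142] turn [-0.  -3.5 -0. ]
(0.772, 0.1175, 12) TCP [0.581 0.086 0.212] shift [-0.0074  0.     -0.0137] turn [-0.  -3.5 -0. ]
(0.742, 0.118, 15) TCP [0.556 0.086 0.222] shift [-0.0236  0.     -0.0129] turn [-0. -3. -0.]
(0.702, 0.121, 20) TCP [0.526 0.086 0.241] shift [-0.0292  0.0001 -0.0203] turn [-0. -5. -0.]
(0.655, 0.124, 22) TCP [0.484 0.086 0.25 ] shift [-0.043   0.0001 -0.0076] turn [-0. -2. -0.]
(0.615, 0.135, 22) TCP [0.444 0.086 0.261] shift [-0.0407  0.0001 -0.0082] turn [0. 0. 0.]
(0.59, 0.175, 20) TCP [0.414 0.086 0.295] shift [-0.0316  0.0001 -0.0318] turn [0. 2. 0.]
(0.57, 0.22, 14) TCP [0.383 0.086 0.321] shift [-0.0325  0.0001 -0.0249] turn [0. 6. 0.]
(0.56, 0.26, 8) TCP [0.363 0.086 0.341] shift [-0.0181  0.     -0.0212] turn [0. 6. 0.]
(0.56, 0.295, 2) TCP [0.356 0.086 0.355] shift [-0.0048  0.     -0.0151] turn [0. 6. 0.]
(0.56, 0.33, 0) TCP [0.354 0.086 0.383] shift [ 0.0058 -0.     -0.0273] turn [0. 2. 0.]
```

Request:
play_rows(
  translation=[
    [0,0,-0.0063],
    [0,0,0],
    [0.0002,0,-0.0095],
    [0.0002,0,-0.0095],
    [-0.0026,0,-0.0071],
    [-0.0026,0,-0.0071],
    [-0.0037,0,-0.0069],
    [-0.0037,0,-0.0069],
    [0,0,0],
  ],
  delta_rot=[
    [0,0,0],
    [0,0,0],
    [0,-2.5,0],
    [0,-2.5,0],
    [0,-1.75,0],
    [0,-1.75,0],
    [0,-1.75,0],
    [0,-1.75,0],
    [0,0,0],
  ],
  grip=[-1,-1,-1,-1,-1,-1,-1,-1,-1],
)

```text
clock: 11.9
tool_pos: [0.5825, 0.0853, 0.2125]
eef_rot: [0.999, -0.001, 0.053, 0.0]
contact_force: [0.5, 0.2, -3.3]
opening: 0.328
finger_force: 58.0
```

```bash
python3 - <<'E'
from plant import r
from h import *
import cv2
s=r.get_state();z=R.from_quat(s["eef_rot"]).as_matrix()[:,2]
print(s["clock"],s["tool_pos"],"lean",np.degrees(np.arctan2(z[0],-z[2])),s["contact_force"],s["moment"],s["finger_force"])
print(step(s,(.581,.0857,.212),6))
cv2.imwrite("pics/s3.png",np.vstack([r.snapshot("wrist")[:300],cv2.resize(r.snapshot("scene")[170:320,170:450],(560,300))]))
E
```

```text
11.9 [0.58245991 0.08527628 0.21245525] lean 6.0505979014292475 [ 0.48719057  0.24864133 -3.33249714] [-0.05484111  0.17331711 -0.03568   ] 57.97273278236389
(array([-0.0015, -0.0004,  0.0003]), array([ 0.02, -0.05, -0.13]))
```

View pics/s3.png

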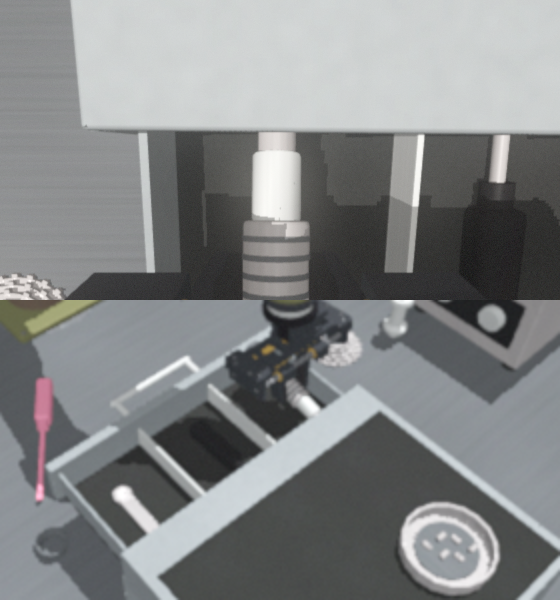

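The wrench is held free, with about 3.3 N of load and no chest contact. The sleeve is clear of the plate edge (row 130 in the wrist view) and the slope is about 12°. I'll draw it out now.

Request:
play_rows(
  translation=[
    [-0.0126,0,-0.0065],
    [-0.0125,0,-0.0065],
    [-0.0146,0,-0.0102],
    [-0.0146,0,-0.0102],
    [-0.0215,0,-0.0038],
    [-0.0215,0,-0.0038],
    [-0.0203,0,-0.0041],
    [-0.0203,0,-0.0041],
    [-0.015,0,-0.003],
    [0,0,0],
  ],
  delta_rot=[
    [0,-1.5,0],
    [0,-1.5,0],
    [0,-2.5,0],
    [0,-2.5,0],
    [0,-1,0],
    [0,-1,0],
    [0,0,0],
    [0,0,0],
    [0,0,0],
    [0,0,0],
  ],
  grip=[-1,-1,-1,-1,-1,-1,-1,-1,-1,-1],
)

```text
clock: 13.25
tool_pos: [0.4281, 0.0858, 0.2674]
eef_rot: [0.999, -0.001, -0.035, 0.0]
contact_force: [0.6, -0.3, -3.7]
opening: 0.328
finger_force: 58.0
```

```bash
python3 - <<'E'
from plant import r
from h import *
import cv2
s=r.get_state();z=R.from_quat(s["eef_rot"]).as_matrix()[:,2]
print(s["clock"],s["tool_pos"],"lean",np.degrees(np.arctan2(z[0],-z[2])),s["contact_force"],s["moment"])
cv2.imwrite("pics/s4.png",np.vstack([r.snapshot("wrist")[:300],cv2.resize(r.snapshot("scene")[130:310,150:430],(560,300))]))
for t in((.45,.0857,.33,),(.42,.0857,.40)):print(step(s,t,-4),step(s,t,15))
E
```

```text
13.25 [0.42810035 0.08580397 0.26737556] lean -4.010725268524112 [ 0.57217783 -0.31891538 -3.69275503] [ 0.06315618 -0.07158947  0.04442446]
(array([ 0.0175,  0.0001, -0.064 ]), array([-0.  ,  0.01, -0.07])) (array([ 0.0175,  0.0001, -0.064 ]), array([ 1.000e-02,  1.901e+01, -7.000e-02]))
(array([-1.740e-02,  1.000e-04, -1.317e-01]), array([-0.  ,  0.01, -0.07])) (array([-1.740e-02,  1.000e-04, -1.317e-01]), array([ 1.000e-02,  1.901e+01, -7.000e-02]))
```

View pics/s4.png

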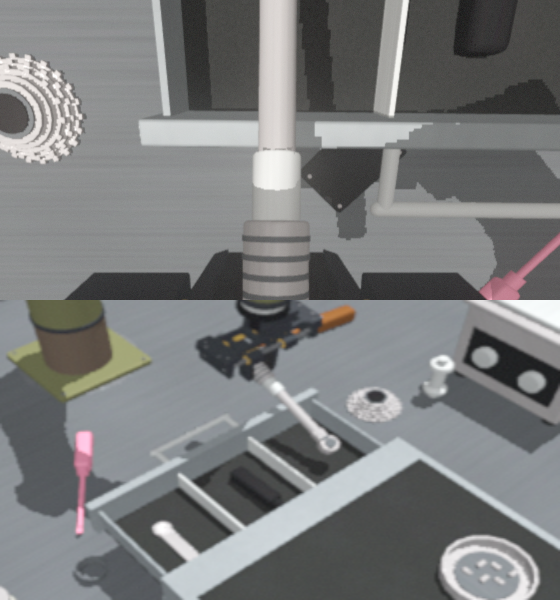

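The head (scene crop at about (328,440)) is clear in front of the plate edge. Next I'll lift straight up, then level.

Request:
play_rows(
  translation=[
    [-0.001,0,-0.02],
    [-0.002,0,-0.03],
    [-0.002,0,-0.03],
    [-0.002,0,-0.03],
    [-0.001,0,-0.02],
    [0,0,0],
    [0,0,0],
    [0,0,0],
    [0,0,0],
    [0,0,0],
    [0,0,0],
    [0,0,0],
  ],
  delta_rot=[
    [0,0,0],
    [0,0,0],
    [0,0,0],
    [0,0,0],
    [0,0,0],
    [0,4,0],
    [0,5,0],
    [0,5,0],
    [0,5,0],
    [0,2,0],
    [0,0,0],
    [0,0,0],
  ],
  grip=[-1,-1,-1,-1,-1,-1,-1,-1,-1,-1,-1,-1],
)

```text
clock: 14.85
tool_pos: [0.4305, 0.0859, 0.3971]
eef_rot: [0.989, -0.001, 0.148, 0.0]
contact_force: [0.3, 0.4, -4.6]
opening: 0.327
finger_force: 58.0
```

```bash
python3 - <<'E'
from plant import r
from h import *
import cv2
s=r.get_state();z=R.from_quat(s["eef_rot"]).as_matrix()[:,2]
print(s["clock"],s["tool_pos"],"lean",np.degrees(np.arctan2(z[0],-z[2])),s["contact_force"],s["finger_force"],abs(s["qd"]).max())
cv2.imwrite("pics/s5.png",r.snapshot("scene"))
E
```

```text
14.85 [0.43051674 0.08589273 0.39709731] lean 16.970368846519904 [ 0.29035007  0.3785373  -4.59518539] 57.96978235244751 0.0040790123254176676
```

View pics/s5.png

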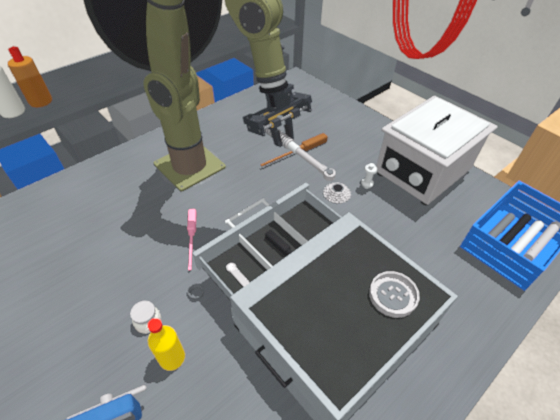

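The scene view shows the wrench, (270,130) to (330,173), held level well above the chest. The drawer is open with the spanner and screwdriver in it, and the bench things are undisturbed. I'm handing in.

```bash
python3 -c "
from plant import r
print(r.finish_job())"
```

```text
the job is handed in; nothing more can be done
None
```

I handed the job in at about 15 s: the drawer is at its stop, and the wrench came out at a slant and is held still, about level and by my estimate over 0.3 m above the bench. The spanner and screwdriver are still in the drawer and the bench things look undisturbed; the hand-in gave no verdict.

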